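# Open the ratchet clamp fully

### The job

Open the ratchet bar clamp all the way so that the pine block in it is free: with the fingertips press the black thumb plate on top of the sliding jaw down and, keeping it pressed, push the jaw back along its bar, away from the fixed jaw, until it stops against the end block. Then let go so that the thumb plate springs back up. Grasp and lift nothing, and leave the pine block standing in place and the things round the clamp where they are.

Things in the scene. Friction and masses are not known exactly. Their poses are not given: they have to be found in the camera images.
- clamp: Bar clamp on a plywood board 136 x 400 x 18 mm, fixed. Origin: centre of the board's underside. Its y axis runs along the steel bar (at x = 37 mm, z 42 to 62 mm) from the fixed jaw (y -160 to -190 mm, top 70 mm) to the dark end block (y 155 to 185 mm, top 70 mm). Opening moves the sliding jaw along +y. Only this jaw and its thumb plate move.
- jaw (a joint): Sliding jaw along the bar, m: 0 = nearest the fixed jaw, 0.150 = fully open at the end block; grows along the clamp's +y. Starts at 0 to 0.05. It cannot be lifted off. A ratchet (8 mm pitch) stops it towards +y unless the thumb plate is pressed; towards the fixed jaw it moves at any time. With the plate pressed it slides with about 3 to 4 N and stays where it is left.
- release (a joint): How far the thumb plate is pressed straight down, m: 0 = up (ratchet engaged), 0.010 = fully down on its stop; the ratchet is free beyond about 0.0045. Spring force about 2 N at the start of the travel, 6 N at the end; springs back when let go (it may stay up to 4 mm short of the top where the catch rests on a tooth).
- release_top (a point): Centre of the top face of the black ribbed thumb plate on top of the sliding jaw; moves with the plate. The plate measures 54 mm across the bar, 42 mm along it, 7 mm thick; its top is 102 mm above the table when up; nothing stands above it.
- jaw_wall (a point): Middle of the top edge of the push wall's face that looks to the thumb plate. This upright dark steel wall, part of the sliding jaw, stands at the plate's +y end: face 23 mm from the plate's centre, top 130 mm above the table (28 mm above the raised plate), 52 mm wide across the bar, 11 mm thick. Fingertips on the plate can push the jaw here.
- pine_block: Pine block 70 x 75 x 45 mm standing loose on the clamp's board between the jaws, close to the fixed jaw. Origin: centre of its underside (18 mm above the table). To be left where it is.
- ply_offcut: Loose plywood offcut 55 x 140 x 18 mm on the table, a bystander; origin: centre of its underside.
- tape_roll: Loose roll of masking tape lying flat, 104 mm across, 25 mm high, a bystander; origin: centre of its underside.
- carton: Loose open cardboard box of screws 65 x 90 x 35 mm, a bystander; origin: centre of its underside.

How it is judged:
On the way, in this order (a step that is already met when the one before it is completed fails the run):
1. the thumb plate is pressed down and the ratchet freed before the jaw has moved more than 20 mm (value of joint release above 0.0045 m and distance of jaw_wall from where it was at the start of the episode below 0.02 m), for 0.1 s.
2. the jaw passes the middle of the bar with the thumb plate still pressed (value of joint jaw above 0.09 m and value of joint release above 0.0035 m), for 0.05 s.
At the end, for the whole second after the job is handed in: The sliding jaw is within 8 mm of fully open (at the end block), the thumb plate is up again (less than 6 mm down), and the pine block stands at rest within 15 mm of where it was (value of joint jaw above 0.142 m and value of joint release below 0.006 m and linear speed of pine_block below 0.02 m/s and distance of pine_block from where it was at the start of the episode below 0.015 m and angle between pine_block's own z axis and vertical below 0.15 rad); the robot touches nothing.
It fails at once if the pine block is shifted by more than 15 mm or lifted (distance of pine_block from where it was at the start of the episode above 0.015 m).
It fails at once if the plywood offcut, the roll of tape or the screw box is shifted by more than 20 mm or lifted (distance of any of ply_offcut, tape_roll, carton from where it was at the start of the episode above 0.02 m).
It also fails if it takes over 32 s, if anything falls off the work surface, if the arm or the gripper's body presses on something with over 40 N, if the wrist force passes 120 N, or if a joint passes its speed limit or range.

### The arm

A 6-joint arm with a two-finger parallel gripper is mounted at the origin on the work surface; the furniture and walls round the work are solid. World frame = base frame: x ahead of the robot, y to its left, z up, the work surface at z = 0. Lengths are in m, angles in rad, forces in N, time in s.
With the tool pointing down it reaches from about 0.375 to 0.9 m from the base axis. Payload 3.1 kg.
Tool frame: the origin (TCP) lies midway between the tips of the shut fingers; the grasp point (between the pads) lies 19 mm behind it; z points along the fingers, y is the line along which they close (so a half turn about z gives the same grasp; the last joint's range is limited). The gripper opens to 87 mm and grips with 3 to 60 N. Pads are 19 mm wide; open, the fingers measure 117 mm over their backs; the gripper's body (75 mm by 190 mm) begins 51 mm behind the grasp point.
Start: joints at [0.584, 0.527, 1.433, -0, 1.181, -0.178], TCP at [0.452, 0.431, 0.223] pointing down, gripper open.
Joint ranges: [-3.08, 3.08], [-0.75, 2.2], [0.22, 2.44], [-1.43, 4.57], [0, 2.65], [-2.85, 2.85]. Speed limits (rad/s): [2.79, 2.79, 3.14, 3.14, 3.14, 3.14].

### API

Orientations are given as a unit quaternion [x, y, z, w].
In Python, from rig import get_obs, cams, job gives the robot as it stands.
- The arm moves only by the tool servo_tool, never from a script. Its argument "moves" is text: rows parted by semicolons, each of 5 numbers parted by spaces: the shift along the tool's x, y, z in m, then the turn about the tool's z in degrees, then the finger opening in m, from 0 to 0.087. In form: dx dy dz spin claw; .... A call has 1 to 10 rows; each row is the pose to reach, as a shift and turn from the pose commanded when the call began, along the tool's axes at that moment; what a row does not reach only later rows make up. A row lasts 1/12 s, in which the tool goes at most 41.7 mm and 7.16 degrees, less where a joint would pass 70% of its speed; a pose out of reach is approached as far as the arm can. A call with a gripper value outside its range is refused whole. The fingers move at their own pace and stop on an object; "grip_force" is the grip in N (left out, the last holds). Time passes only in rows, so rows that repeat a pose let the fingers close. It gives the time, the measured TCP pose, the force, the opening and the grip force at its end, in the units of the state.
- get_obs(): the state, without advancing time (a new reading comes with each control period).
- cams.camera(name): name is "scene" or "side" or "wrist"; returns the picture (480x640x3 uint8, blue, green, red); there is no depth.
- cams.camera_model(name): a dict with "fx", "fy", "cx", "cy" (pixels), "R" (3x3) and "t" (3): a world point X has camera coordinates R X + t. Camera axes: x right, y down, z forward; pixel columns grow to the right and rows downward; lengths in m; the calibration is good to about 2 mm. The wrist camera is an equidistant fisheye: a pixel r from the principal point sees the ray r / f radians off the axis. A picture is of the moment at which its call begins: read the wrist's pose just before it. camera_model takes no time and is no camera call; for the wrist camera it gives the pose at the moment of the call.
- job.hand_in(): hands the job in; it is judged then, once.
The state is a dict: "time": time; "q": joint angles; "joint_velocities": joint speeds; "joint_torque": joint torques, N m; "position": TCP position; "tool_rot": TCP orientation; "ft_force": force on the tool from outside, world axes, zero at the start; "moment": the same for the moment, N m; "grip_width": finger opening in m; "grip_force": force on a finger pad.
Only numpy, scipy, OpenCV 4.12 (cv2) and the standard library are available. Lean on these libraries where they do the work, as an engineer would, in place of code of your own. Each camera call takes 0.05 s, during which the arm holds its last target. There are 200 camera calls.

## Working session

There is one attempt and no reset: what is moved stays moved. The work goes in short steps, Python scripts to look and compute and a tool call to move; the robot and the scene stay as the last step left them, time stands still between calls to the robot, and variables do not carry over. Pictures are saved under pics/ and viewed, at most 10 in all, crops included, and the job is handed in when it is done.

Besides the shell and the picture viewer there is one more tool, called after ">>>" as name(argument=value, ...) on one line, values as JSON. servo_tool: Moves the arm, as the interface text tells. Its arguments: {"type":"object","properties":{"moves":{"type":"string"},"grip_force":{"type":"number"}},"required":["moves"]}

```bash
mkdir -p pics; ls; python3 - <<'E'
from rig import get_obs,cams
import cv2
o=get_obs();print(o['time'],o['position'],o['tool_rot'],o['grip_width'])
for n in('scene','side'):
    cv2.imwrite(f'pics/{n}0.png',cams.camera(n));m=cams.camera_model(n);print(n,m)
E
```

```text
pics
0.0 [0.45152841 0.43109179 0.22159594] [ 3.93460488e-01  9.19340908e-01 -9.01069005e-04 -5.72095690e-04] 0.0868662401673339
scene {'fx': 600.570709208901, 'fy': 600.570709208901, 'cx': 315.6909333524258, 'cy': 240.87609362155428, 'R': array([[ 0.71941366, -0.69454004, -0.00762385],
       [-0.48372452, -0.493111  , -0.72308515],
       [ 0.49845218,  0.52388518, -0.69071683]]), 't': array([-0.5199552 ,  0.29386594,  1.00273561])}
side {'fx': 523.5154850402915, 'fy': 523.5154850402915, 'cx': 324.30037211760333, 'cy': 238.24713056656242, 'R': array([[ 0.99922627, -0.03340696,  0.02075677],
       [-0.00507236, -0.63280874, -0.77429152],
       [ 0.03900179,  0.77358714, -0.63248857]]), 't': array([-0.61076911,  0.02444149,  1.19945443])}
```

View pics/scene0.png

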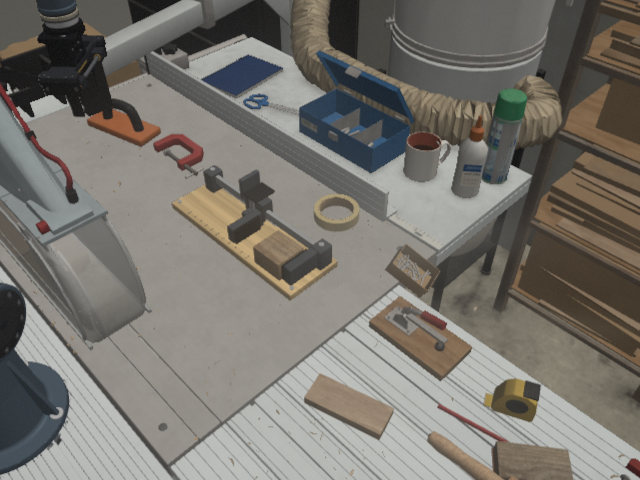

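View pics/side0.png

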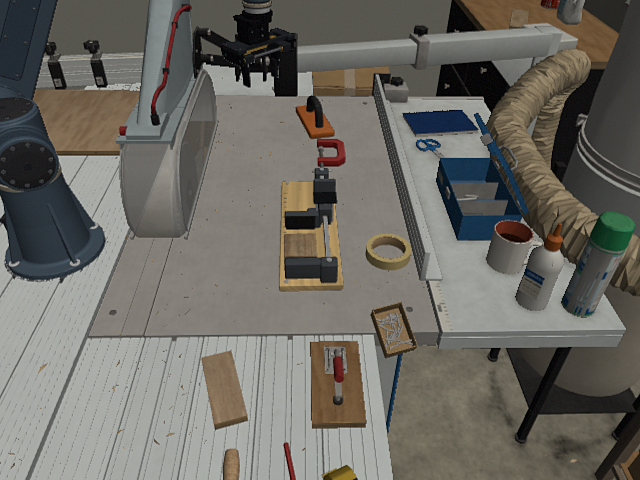

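The scene view shows the clamp with the board at (172–335, 180–292). The fixed jaw is near (305,262), the end block near (210,175) and the jaw with plate and wall near (255,195). In the side view the board spans (280–342, 180–290), with the bar running away from that camera. Next I'll enlarge both and fit the board.

```bash
python3 - <<'E'
import cv2,numpy as np
a=cv2.imread('pics/scene0.png')[150:300,160:345];b=cv2.imread('pics/side0.png')[155:300,265:355]
a=cv2.resize(a,None,fx=2.6,fy=2.6,interpolation=cv2.INTER_CUBIC);b=cv2.resize(b,None,fx=3.4,fy=3.4,interpolation=cv2.INTER_CUBIC)
c=np.zeros((max(a.shape[0],b.shape[0]),a.shape[1]+b.shape[1],3),np.uint8);c[:a.shape[0],:a.shape[1]]=a;c[:b.shape[0],a.shape[1]:]=b
print(c.shape,a.shape);cv2.imwrite('pics/crop0.png',c)
E
cat > h.py <<'E'
import numpy as np
from rig import cams
def ray(n,p,m=None):
    m=m or cams.camera_model(n)
    d=np.array([(p[0]-m['cx'])/m['fx'],(p[1]-m['cy'])/m['fy'],1.]);return -m['R'].T@m['t'],m['R'].T@d
def plane(n,p,z):
    c,d=ray(n,p);return c+d*(z-c[2])/d[2]
def two(p,q):
    c,d=ray('scene',p);e,f=ray('side',q)
    s,t=np.linalg.lstsq(np.c_[d,-f],e-c,rcond=None)[0];A=c+s*d;B=e+t*f
    return (A+B)/2,np.linalg.norm(A-B)
def proj(n,X):
    m=cams.camera_model(n);v=m['R']@X+m['t'];return np.array([m['fx']*v[0]/v[2]+m['cx'],m['fy']*v[1]/v[2]+m['cy']])
E
```

```text
(493, 787, 3) (390, 481, 3)
```

View pics/crop0.png

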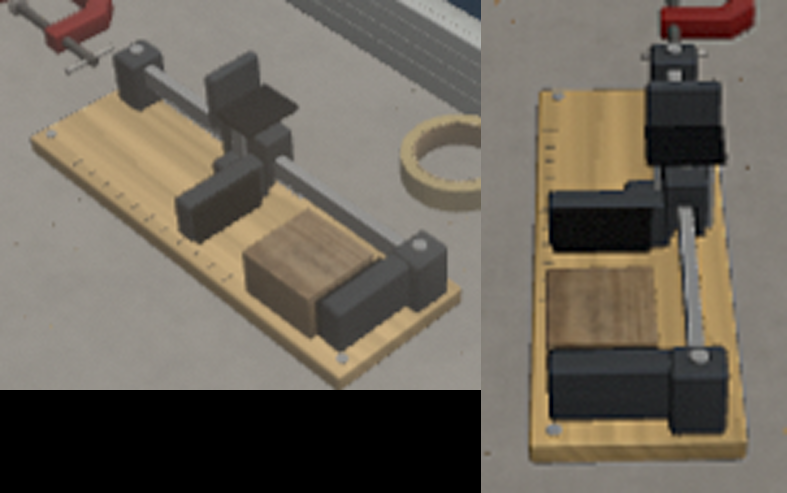

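```bash
python3 - <<'E'
from h import *
S=lambda x,y:(160+x/2.6-.3,150+y/2.6-.3)
D=lambda x,y:(265+(x-481)/3.4-.35,155+y/3.4-.35)
z=.018
print('board scene',[plane('scene',S(*p),z).round(4) for p in((32,138),(340,377),(460,285))])
print('board side',[plane('side',D(*p),z).round(4) for p in((541,92),(532,447),(747,445))])
P=[plane('scene',S(*p),.102) for p in((213,110),(262,88),(299,105),(243,128))];print('plate sc',np.round(P,4),np.mean(P,0))
P=[plane('side',D(*p),.102) for p in((648,125),(719,125),(725,163),(646,160))];print('plate sd',np.round(P,4),np.mean(P,0))
print('wall top sc',[plane('scene',S(*p),.130).round(4) for p in((208,82),(258,57))],'sd',[plane('side',D(*p),.130).round(4) for p in((650,90),(720,88))])
E
```

```text
board scene [array([0.5067, 0.2491, 0.018 ]), array([ 0.5133, -0.1465,  0.018 ]), array([ 0.6463, -0.1415,  0.018 ])]
board side [array([0.5067, 0.2519, 0.018 ]), array([ 0.5125, -0.1458,  0.018 ]), array([ 0.6451, -0.1457,  0.018 ])]
plate sc [[0.5852 0.0813 0.102 ]
 [0.6321 0.0754 0.102 ]
 [0.6392 0.0372 0.102 ]
 [0.588  0.0466 0.102 ]] [0.61112954 0.06012998 0.102     ]
plate sd [[0.5873 0.0817 0.102 ]
 [0.636  0.0816 0.102 ]
 [0.6379 0.0366 0.102 ]
 [0.5852 0.0403 0.102 ]] [0.61159242 0.06003966 0.102     ]
wall top sc [array([0.5848, 0.083 , 0.13  ]), array([0.6345, 0.0802, 0.13  ])] sd [array([0.5884, 0.0825, 0.13  ]), array([0.636 , 0.0849, 0.13  ])]
```

The measurements agree: the plate centre is at (0.611, 0.060), the wall top is at y≈0.083 and the clamp yaw is about 0.9°. Before moving I'll check where the big grey guard next to the arm stands.

```bash
python3 - <<'E'
from h import *
print('red knob',two((43,227),(122,130)))
print('cable low',two((71,196),(153,120)))
for p in((165,237),(190,232),(208,150),(128,215)):print('sd',plane('side',p,0).round(3))
for p in((95,338),(145,298),(110,336)):print('sc',plane('scene',p,0).round(3))
print('guard right top', [plane('side',(216,75),h).round(3) for h in(.1,.2,.3)])
E
cat >/dev/null
```

```text
red knob (array([0.18888978, 0.05988619, 0.26990251]), np.float64(0.0008821533365541165))
cable low (array([0.25108968, 0.0788477 , 0.28433635]), np.float64(0.0012417274698881366))
sd [0.235 0.041 0.   ]
sd [0.29 0.06 0.  ]
sd [0.28  0.452 0.   ]
sd [0.126 0.129 0.   ]
sc [0.191 0.041 0.   ]
sc [0.311 0.061 0.   ]
sc [0.213 0.026 0.   ]
guard right top [array([0.274, 0.774, 0.1  ]), array([0.316, 0.527, 0.2  ]), array([0.358, 0.28 , 0.3  ])]
```

```bash
python3 - <<'E'
from rig import cams
import cv2
cv2.imwrite('pics/w0.png',cams.camera('wrist'))
E
```

```text
(no output)
```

View pics/w0.png

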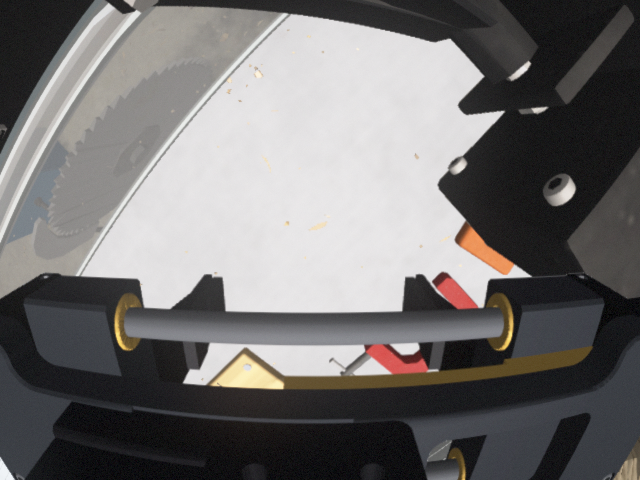

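The wrist view shows the saw blade under its guard, at upper left. The guard stands at x<0.33 and its top is at about 0.28, clear of the chord to the clamp, so I'll move above the plate with the fingers shut and the tool x axis turned along +y of the clamp.

>>> servo_tool(moves="-0.03 -0.011 0 4 0; -0.07 -0.026 0 9 0; -0.11 -0.040 0 14 0; -0.15 -0.055 0.005 19 0; -0.19 -0.070 0.01 24 0; -0.23 -0.085 0.015 29 0; -0.27 -0.099 0.02 34 0; -0.31 -0.114 0.025 38 0; -0.345 -0.127 0.03 42.8 0; -0.375 -0.138 0.035 42.8 0")

```text
time: 0.98
position: [0.6119, 0.0622, 0.1871]
tool_rot: [0.703, 0.711, -0.0, 0.0]
ft_force: [0.0, 0.5, 0.6]
grip_width: 0.0281
grip_force: 0.0
```

>>> servo_tool(moves="0 0 0 0 0; 0 0 0 0 0; 0 0 0 0 0")

```text
time: 1.23
position: [0.6105, 0.0651, 0.1871]
tool_rot: [0.702, 0.712, -0.0, -0.001]
ft_force: [0.0, 0.7, 0.5]
grip_width: 0.0083
grip_force: 0.0
```

```bash
python3 - <<'E'
from rig import get_obs,cams
from scipy.spatial.transform import Rotation as R
import cv2,numpy as np
o=get_obs();print(o['time'],o['position'],R.from_quat(o['tool_rot']).as_matrix().round(3),o['grip_width'],o['ft_force'])
a=cams.camera('side')[60:300,150:450];b=cams.camera('scene')[60:300,80:380]
c=np.hstack([a,b]);cv2.imwrite('pics/s1.png',cv2.resize(c,(800,320)))
E
```

```text
1.2333 [0.61052842 0.06512782 0.1871065 ] [[-0.014  1.    -0.002]
 [ 1.     0.014  0.001]
 [ 0.001 -0.002 -1.   ]] 0.008290085576566951 [0.01680538 0.67279774 0.51004592]
```

View pics/s1.png

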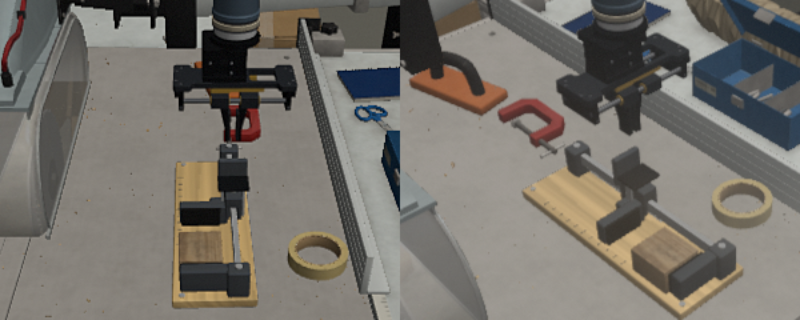

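The pictures show the fingers shut, centred over the plate and just short of the push wall, with nothing else near. Descending and pressing.

>>> servo_tool(moves="-0.002 0 0.03 0 0; -0.002 0 0.055 0 0; -0.002 0 0.07 0 0; -0.002 0 0.08 0 0; -0.002 0 0.084 0 0; -0.002 0 0.087 0 0; -0.002 0 0.090 0 0; -0.002 0 0.093 0 0; -0.002 0 0.093 0 0; -0.002 0 0.093 0 0")

```text
time: 2.17
position: [0.6114, 0.0635, 0.0955]
tool_rot: [0.702, 0.712, 0.001, 0.0]
ft_force: [-1.8, 2.7, 3.5]
grip_width: 0.0002
grip_force: 2.3
```

>>> servo_tool(moves="0 0 0.001 0 0; 0 0 0.002 0 0; 0 0 0.003 0 0; 0 0 0.003 0 0; 0 0 0.003 0 0")

```text
time: 2.58
position: [0.6116, 0.0631, 0.0924]
tool_rot: [0.702, 0.712, 0.001, 0.0]
ft_force: [-2.6, 3.2, 7.0]
grip_width: 0.0001
grip_force: 3.2
```

At about 6.5 N the plate is near its stop. Now the push along +y.

>>> servo_tool(moves="0.003 0 0 0 0; 0.006 0 0 0 0; 0.009 0 0 0 0; 0.012 0 0 0 0; 0.015 0 0 0 0; 0.019 0 0 0 0; 0.023 0 0 0 0; 0.027 0 0 0 0; 0.031 0 0 0 0; 0.035 0 0 0 0")

```text
time: 3.42
position: [0.6115, 0.0959, 0.0924]
tool_rot: [0.701, 0.713, -0.001, 0.002]
ft_force: [-2.4, -3.7, 6.6]
grip_width: 0.0003
grip_force: 2.9
```

>>> servo_tool(moves="0.005 0 0 0 0; 0.010 0 0 0 0; 0.015 0 0 0 0; 0.020 0 0 0 0; 0.025 0 0 0 0; 0.030 0 0 0 0; 0.035 0 0 0 0; 0.040 0 0 0 0; 0.045 0 0 0 0; 0.05 0 0 0 0")

```text
time: 4.25
position: [0.6108, 0.1461, 0.0924]
tool_rot: [0.701, 0.713, -0.001, 0.002]
ft_force: [-1.8, -3.8, 5.3]
grip_width: 0.0006
grip_force: 2.9
```

>>> servo_tool(moves="0.004 0 0 0 0; 0.008 0 0 0 0; 0.012 0 0 0 0; 0.016 0 0 0 0; 0.020 0 0 0 0; 0.024 0 0 0 0; 0.028 0 0 0 0; 0.028 0 0 0 0")

```text
time: 4.92
position: [0.6112, 0.1746, 0.0926]
tool_rot: [0.701, 0.713, 0.0, 0.002]
ft_force: [-0.5, -2.8, 5.1]
grip_width: 0.0006
grip_force: 2.9
```

>>> servo_tool(moves="0.003 0 0 0 0; 0.006 0 0 0 0; 0.009 0 0 0 0; 0.012 0 0 0 0; 0.015 0 0 0 0; 0.018 0 0 0 0")

```text
time: 5.42
position: [0.6116, 0.1783, 0.0929]
tool_rot: [0.699, 0.715, -0.009, 0.01]
ft_force: [-1.8, -48.7, 10.8]
grip_width: 0.0007
grip_force: 29.6
```

The force jumped to 49 N at y≈0.178, after about 104 mm of jaw travel, so the jaw is at its stop. I'll relax the push, then lift straight up.

>>> servo_tool(moves="-0.006 0 0 0 0; -0.012 0 0 0 0; -0.014 0 -0.002 0 0; -0.015 0 -0.006 0 0; -0.016 0 -0.012 0 0; -0.016 0 -0.025 0 0; -0.016 0 -0.05 0 0; -0.016 0 -0.08 0 0; -0.016 0 -0.11 0 0; -0.016 0 -0.11 0 0")

```text
time: 6.25
position: [0.6135, 0.1786, 0.2081]
tool_rot: [0.701, 0.713, 0.005, 0.004]
ft_force: [1.4, -0.7, 1.3]
grip_width: 0.0004
grip_force: 0.0
```

```bash
python3 - <<'E'
from rig import get_obs,cams
import cv2,numpy as np
o=get_obs();print(o['time'],o['position'],o['ft_force'])
a=cams.camera('scene')[140:300,160:345];b=cams.camera('side')[140:300,250:370]
cv2.imwrite('pics/s2.png',cv2.resize(np.hstack([a,b]),None,fx=2.6,fy=2.6,interpolation=cv2.INTER_CUBIC))
E
```

```text
6.25 [0.61352158 0.17858415 0.20806304] [ 1.44386973 -0.67586756  1.26222935]
```

View pics/s2.png

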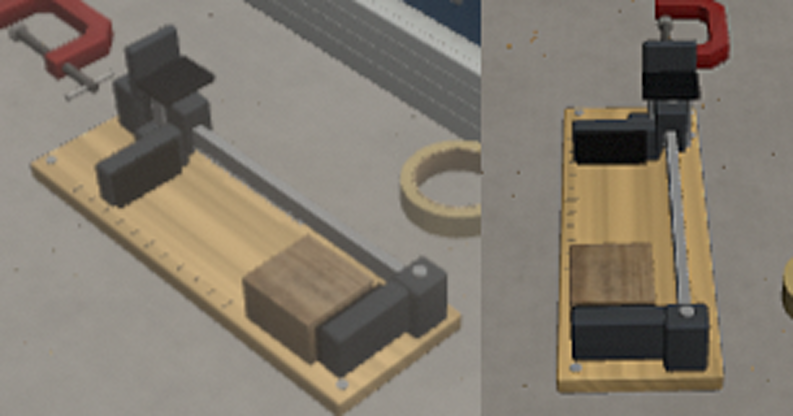

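The picture shows the jaw up against the end block, the plate sprung back up and the pine block unmoved. The arm is clear, so I'm handing in.

```bash
python3 - <<'E'
from rig import job
print(job.hand_in())
E
```

```text
the job is handed in; nothing more can be done
None
```

The clamp is open: the jaw was pushed to its end stop with the thumb plate held down, the plate was then released, the pine block looks unmoved in the last picture, and the job is handed in (no verdict was returned).

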